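Hold a slot-car chassis over the light panel for inspection

TASK

Switch on the inspection light panel by pressing its spring plunger all the way down to its stop for a moment. Then lift the bare slot-car chassis off its stand and, keeping it level, hold it steady over the middle of the panel's white area with its underside about 12 cm above the white surface; finish while still holding it there. Leave the jar, spool, car body shell and screwdriver where they are.

Things in the scene. Friction and masses are not known exactly. Their poses are not given: they have to be found in the camera images.
- panel: inspection light panel fixed to the bench: flat black box, 150 (x) x 200 (y) x 22 mm high, origin at the centre of its underside; a white rectangle (100 x 184 mm, top 24 mm above the bench) covers its upper face except a strip along the -x edge, where the plunger stands at panel x = -52, y = +60 mm. Its place and heading vary, and it can be on either side of the stand
- panel_mid (a point): centre of the white area's upper surface; axes as the panel, z up, 24 mm above the bench
- plunger_top (a point): centre of the top of the round aluminium plunger head (30 mm across, 7 mm thick), 55 mm above the bench when up; it stands in a black collar 38 mm across and 12 mm high, and goes straight down with the plunger
- plunger (a joint): plunger travel in m: 0 = up, 0.010 = down on its stop; the spring takes 3 N at the start and 7 N at the stop, and pushes it up again when let go
- stand: aluminium set-up stand fixed to the bench: base plate 120 x 64 x 8 mm with a rib 82 mm long (x), 24 mm wide (y), its top 50 mm above the bench; origin at the centre of its underside
- car: bare slot-car chassis, loose, 90 to 185 g, level on the stand's rib. Origin: centre of the underside of its brass pan; x to the front (tongue with guide blade, to x = 91 mm, blade 9 mm below the pan), z up. Round motor at x = -36 to 0, top 24 mm above the underside. Wheels: front at x = 45 (22 mm across, 66 over both), rear at x = -45 (27 across, 77 over both)
- car_grip (a point): the chassis' balance point along its length, on its middle line (x = -5 mm, y = 0), 7 mm above the underside: the place to grip. Axes as the chassis. The pan's straight upright sides are 42 mm apart (y = +-21), 13 mm high from the underside, and free of wheels from chassis x = -31 to +34 mm
- jar: paint jar, 40 mm across, 58 mm high, loose bystander; origin at the centre of its underside
- spool: steel solder spool, 48 mm across, 34 mm high, loose bystander; origin at the centre of its underside
- shell: unpainted white car body shell, 130 x 58 x 33 mm, loose bystander; origin at the centre of its underside
- driver: screwdriver, 170 mm long, lying on the bench, loose bystander; origin under its middle
Mind the look-alikes: they are no part of the job. What is meant by the car is not blue or green, and is the larger of those in its own colour.

How it is judged:
On the way, in this order (a step that is already met when the one before it is completed fails the run):
1. the plunger is pressed down to its stop while the chassis still rests on the stand (value of joint plunger above 0.0085 m and contact force between car and stand above 0.05 N), for 0.1 s.
2. the chassis is lifted clear of its stand in the fingers, level (contact force between the fingers and car above 0.5 N and contact force between car and stand below 0.05 N and contact force between car and panel below 0.05 N and height (world z) of car above 0.075 m and angle between car's own z axis and vertical below 0.17 rad), for 0.2 s.
At the end, for the whole second after the job is handed in: The chassis is held by the fingers alone over the middle of the white area (its balance point within 35 mm of the middle, seen from above), its underside 90 to 150 mm above the white surface, level within 0.12 rad, moving slower than 20 mm/s and 0.15 rad/s; any heading (contact force between the fingers and car above 0.5 N and contact force between car and stand below 0.05 N and contact force between car and panel below 0.05 N and horizontal distance between car_grip and panel_mid below 0.035 m and z of car in the frame of panel_mid between 0.09 and 0.15 m and angle between car's own z axis and vertical below 0.12 rad and linear speed of car below 0.02 m/s and angular speed of car below 0.15 rad/s); the arm keeps its last pose, push and grip.
It fails at once if the paint jar is moved by more than 25 mm (distance of jar from where it was at the start of the episode above 0.025 m).
It fails at once if the solder spool is moved by more than 25 mm (distance of spool from where it was at the start of the episode above 0.025 m).
It fails at once if the body shell is moved by more than 25 mm (distance of shell from where it was at the start of the episode above 0.025 m).
It fails at once if the screwdriver is moved by more than 25 mm (distance of driver from where it was at the start of the episode above 0.025 m).
It fails at once if the chassis is tipped by more than 0.35 rad (angle between car's own z axis and vertical above 0.35 rad).
It also fails if it takes over 56 s, if anything falls off the work surface, if the arm or the gripper's body presses on something with over 40 N, if the wrist force passes 120 N, or if a joint passes its speed limit or range.

ROBOT

A 6-joint arm with a two-finger parallel gripper is mounted at the origin on the work surface. World frame = base frame: x ahead of the robot, y to its left, z up, the work surface at z = 0. Lengths are in m, angles in rad, forces in N, time in s.
With the tool pointing down it reaches from about 0.25 to 0.85 m from the base axis. Payload 12.5 kg.
Tool frame: the origin (TCP) lies on the centre line of the jaws, within the pads' length; the fingertips stand 25 mm ahead of it and the grasp point (between the pads) lies 6 mm ahead of it (robot.tip_extent is the z of the fingertips in the tool frame, in m); z points along the fingers, y is the line along which they close (so a half turn about z gives the same grasp; the last joint's range is limited). The gripper opens to 93 mm and grips with 3 to 60 N. Pads are 15 mm wide; open, the fingers measure 128 mm over their backs; the gripper's body (75 mm by 188 mm) begins 65 mm behind the grasp point.
Start: joints at [1.043, 0.351, 1.652, -0, 1.139, -0.085], TCP at [0.236, 0.497, 0.244] pointing down, gripper open.
Joint ranges: [-2.75, 2.75], [-0.79, 2.1], [0.01, 2.65], [-1.57, 4.71], [0.07, 3.14], [-2.87, 2.87]. Speed limits (rad/s): [2.22, 2.22, 2.79, 3.14, 3.14, 3.14].

INTERFACE

Orientations are given as [roll, pitch, yaw] about the fixed x, y, z axes, in that order (R = Rz(yaw) Ry(pitch) Rx(roll)).
In Python, from rig import readout, viewer, robot gives the robot as it stands. The module is installed in compiled form; this text tells all that it offers.
- The arm moves only by the tool arm_command, never from a script. Its argument "commands" is a list of rows, each an object of numbers: "dx", "dy", "dz": the shift along the world's x, y, z scaled (see below); "rx", "ry", "rz": the turn, a rotation vector about the world's x, y, z scaled (see below). A call has 1 to 12 rows; each row shifts and turns the commanded pose from where the row before left it; what a row does not reach is not made up. The controller multiplies each number of a shift by 0.4 m and each number of a turn by 180 degrees. A row lasts 1/10 s, in which the tool goes at most 50 mm and 8.59 degrees, less where a joint would pass 70% of its speed; a pose out of reach is approached as far as the arm can. A call with a number of a shift or a turn outside -1 to 1 is refused whole. A call with a gripper value outside its range is refused whole. "jaw" is the closure, from 0 (fully open) to 1 (shut), set as the call begins (left out, the last holds). The fingers move at their own pace and stop on an object; "newtons" is the grip in N (left out, the last holds). Time passes only in rows, so rows that do not move let the fingers close. It gives the time, the measured TCP pose, the force, the opening and the grip force at its end, in the units of the state.
- readout.get_state(): the state, without advancing time (a new reading comes with each control period).
- viewer.camera(name): name is "scene" or "top" or "wrist"; returns a dict with "pixels" (480x640x3 uint8, blue, green, red), "intrinsics" (3x3 intrinsics, pixels), "rvec" (rotation vector, rad) and "tvec" (3), from world to camera coordinates, as OpenCV has them. Camera axes: x right, y down, z forward; pixel columns grow to the right and rows downward; lengths in m; the calibration is good to about 2 mm. A picture is of the moment at which its call begins. There is no depth.
- robot.hand_in(): hands the job in; it is judged then, once.
The state is a dict: "clock": time; "q": joint angles; "qvel": joint speeds; "joint_torque": joint torques, N m; "eef_pos": TCP position; "tool_rot": TCP orientation; "ft_force": force on the tool from outside, world axes, zero at the start; "torque": the same for the moment, N m; "width": finger opening in m; "finger_force": force on a finger pad.
Only numpy, scipy, OpenCV 4.12 (cv2) and the standard library are available. Lean on these libraries where they do the work, as an engineer would, in place of code of your own. Each camera call takes 0.05 s, during which the arm holds its last target. There are 200 camera calls.

## Working session

There is one attempt and no reset: what is moved stays moved. The work goes in short steps, Python scripts to look and compute and a tool call to move; the robot and the scene stay as the last step left them, time stands still between calls to the robot, and variables do not carry over. Pictures are saved under pics/ and viewed, at most 10 in all, crops included, and the job is handed in when it is done.

Besides the shell and the picture viewer there is one more tool, called after "Request:" as name(argument=value, ...) on one line, values as JSON. arm_command: Moves the arm, as the interface text tells. Its arguments: {"type":"object","properties":{"commands":{"type":"array","items":{"type":"object","properties":{"dx":{"type":"number"},"dy":{"type":"number"},"dz":{"type":"number"},"rx":{"type":"number"},"ry":{"type":"number"},"rz":{"type":"number"}}}},"jaw":{"type":"number"},"newtons":{"type":"number"}},"required":["commands"]}

```bash
mkdir -p pics; cat > h.py <<'E'
import numpy as np, cv2, pickle
from rig import readout, viewer, robot
def cam(n):
    c=viewer.camera(n); c['pixels']=np.ascontiguousarray(c['pixels']); return c
def ray(c,uv):
    R=cv2.Rodrigues(np.array(c['rvec'],float))[0]; t=np.array(c['tvec'],float).reshape(3)
    d=R.T@np.linalg.inv(np.array(c['intrinsics']))@np.array([uv[0],uv[1],1.]); return -R.T@t,d
def onz(c,uv,z):
    o,d=ray(c,uv); return o+d*(z-o[2])/d[2]
def proj(c,P):
    return cv2.projectPoints(np.array(P,float).reshape(-1,3),np.array(c['rvec'],float),np.array(c['tvec'],float),np.array(c['intrinsics'],float),None)[0].reshape(-1,2)
E
python3 - <<'E'
from h import *
for n in("top","scene"):
    c=cam(n); cv2.imwrite(f"pics/{n}0.png",c['pixels']); pickle.dump(c,open(n+".pkl","wb")); print(n,ray(c,(320,240)))
print(readout.get_state())
E
```

```text
top (array([0.39466328, 0.01261207, 1.20718954]), array([ 0.0278254 , -0.02632692, -0.99952642]))
scene (array([ 1.03654621, -0.44850975,  1.02811603]), array([-0.46675208,  0.38243382, -0.79742543]))
{'clock': 0.1, 'q': array([ 1.04338770e+00,  3.51180685e-01,  1.65230746e+00,  3.87164799e-05,
        1.13910731e+00, -8.45917007e-02]), 'qvel': array([ 0.00032945, -0.00097415, -0.00202649,  0.00035868, -0.00125261,
        0.00129383]), 'joint_torque': array([ 1.38072777e-03, -4.98027170e+01, -2.85705972e+01,  6.99914061e-02,
        2.38859706e-02, -1.20465888e-04]), 'eef_pos': array([0.2355001 , 0.49674141, 0.24317618]), 'tool_rot': array([-3.14059641e+00, -1.19749650e-04,  2.69875945e+00]), 'ft_force': array([ 0.80791069, -0.21333037, -0.33609127]), 'torque': array([-0.03932882, -0.07272414,  0.00359335]), 'finger_force': 0.0, 'width': 0.09310542198688626}
```

View pics/top0.png

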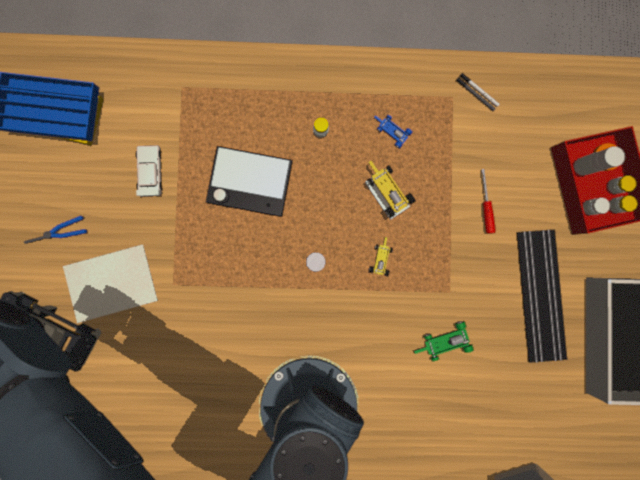

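View pics/scene0.png

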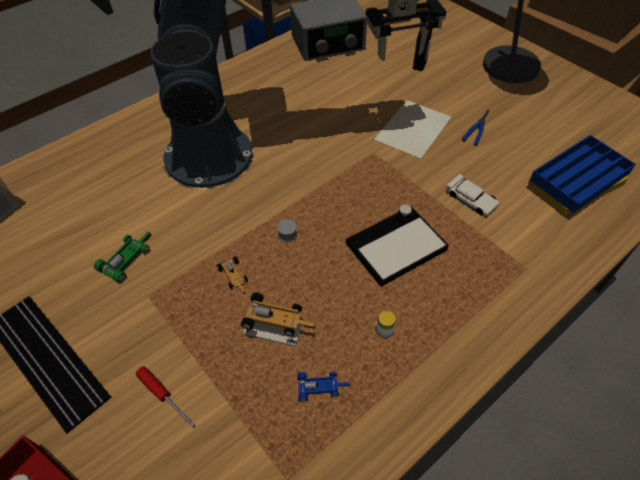

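The top view shows the panel at about (249,181) with its plunger at (220,195). The large yellow car is on the stand at about (389,190), with its tongue towards the upper left. The small yellow car at (382,257) is the decoy. The scene view agrees.

```bash
python3 - <<'E'
from h import *
c=pickle.load(open("top.pkl","rb")); s=pickle.load(open("scene.pkl","rb"))
im=c['pixels']; hsv=cv2.cvtColor(im,cv2.COLOR_BGR2HSV)
m=((hsv[...,1]<50)&(hsv[...,2]>150)).astype(np.uint8)
m[:, :200]=0; m[:,300:]=0; m[:140]=0;m[220:]=0
for k in cv2.findContours(m,0,2)[0]:
    a=cv2.contourArea(k)
    if a<30: continue
    r=cv2.minAreaRect(k); print(a,r)
    b=cv2.boxPoints(r)
    z=.024 if a>800 else .055
    W=np.array([onz(c,p,z) for p in b])[:,:2]; print(W.round(4),W.mean(0),np.linalg.norm(np.diff(W,axis=0),axis=1))
# yellow car
for C,(x0,x1,y0,y1) in((c,(355,420,155,225)),(s,(235,320,285,340))):
    h=cv2.cvtColor(C['pixels'],cv2.COLOR_BGR2HSV)
    m=((h[...,0]>15)&(h[...,0]<35)&(h[...,1]>110)&(h[...,2]>120)).astype(np.uint8)
    M=np.zeros_like(m);M[y0:y1,x0:x1]=m[y0:y1,x0:x1]
    n,l,st,ce=cv2.connectedComponentsWithStats(M)
    print(st,ce.round(1))
    big=l==1+np.argmax(st[1:,4]); ys,xs=np.nonzero(M)
    P=np.array([onz(C,p,.06)[:2] for p in zip(xs,ys)]); mu=P.mean(0); u,sv,vt=np.linalg.svd(P-mu)if len(P)<3000 else(0,0,np.eye(2))
    print(mu,np.degrees(np.arctan2(vt[0,1],vt[0,0])),[np.ptp((P-mu)@v) for v in vt])
A=cv2.resize(im[140:235,200:300],None,fx=4,fy=4,interpolation=2)
B=cv2.resize(im[150:230,350:430],None,fx=4.75,fy=4.75,interpolation=2)
cv2.imwrite("pics/crop1.png",np.hstack([A,B]))
E
```

```text
86.0 ((219.5, 194.0), (10.0, 11.0), 90.0)
[[0.5462 0.2502]
 [0.5471 0.2229]
 [0.5221 0.2219]
 [0.5212 0.2492]] [0.53414621 0.23602132] [0.02730439 0.02506468 0.02727519]
2665.0 ((249.85281372070312, 172.784912109375), (71.74967193603516, 38.700592041015625), 10.619654655456543)
[[0.5599 0.2645]
 [0.6588 0.2502]
 [0.6305 0.068 ]
 [0.5315 0.0832]] [0.59517856 0.16645581] [0.09999412 0.18437705 0.10021531]
[[     0      0    640    480 306457]
 [   367    160     42     52    731]
 [   408    163      1      1      1]
 [   366    165      1      1      1]
 [   411    166      1      1      1]
 [   416    166      2      2      2]
 [   365    188      1      1      1]
 [   358    191      1      1      1]
 [   413    193      1      1      1]
 [   368    212      1      1      1]
 [   374    212      1      1      1]
 [   409    214      1      1      1]
 [   406    223      1      1      1]] [[319.3 239.6]
 [387.3 185.8]
 [408.  163. ]
 [366.  165. ]
 [411.  166. ]
 [416.5 166.5]
 [365.  188. ]
 [358.  191. ]
 [413.  193. ]
 [368.  212. ]
 [374.  212. ]
 [409.  214. ]
 [406.  223. ]]
[ 0.5673192  -0.18263629] -142.92949140041608 [np.float64(0.18228055623441558), np.float64(0.1671982632948335)]
[[     0      0    640    480 306602]
 [   235    285      9      7     22]
 [   257    302      2      1      2]
 [   262    302     12      4     19]
 [   245    305     69     23    520]
 [   275    305     22      6     35]] [[319.6 239.4]
 [240.3 287.3]
 [257.5 302. ]
 [267.6 303.8]
 [279.9 317.8]
 [284.7 307.6]]
[ 0.56418681 -0.17922245] 29.490642412944162 [np.float64(0.1953291486375171), np.float64(0.06593883918289875)]
```

View pics/crop1.png

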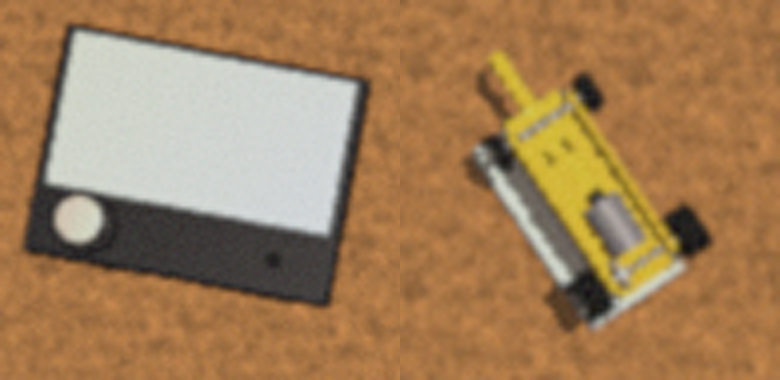

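The crop shows the white area and plunger clearly. The plunger offset in the panel frame comes out at (-70, +60) mm, which matches the spec. The car heads at roughly +33°. Next I move to the plunger with the jaws closed.

Request:
arm_command(commands=[{"dx": 0.075, "dy": -0.065, "dz": -0.02, "rz": -0.044}, {"dx": 0.075, "dy": -0.065, "dz": -0.02, "rz": -0.044}, {"dx": 0.075, "dy": -0.065, "dz": -0.02, "rz": -0.044}, {"dx": 0.075, "dy": -0.065, "dz": -0.02, "rz": -0.044}, {"dx": 0.075, "dy": -0.065, "dz": -0.03, "rz": -0.044}, {"dx": 0.075, "dy": -0.065, "dz": -0.04, "rz": -0.044}, {"dx": 0.075, "dy": -0.065, "dz": -0.04, "rz": -0.044}, {"dx": 0.075, "dy": -0.065, "dz": -0.05, "rz": -0.044}, {"dx": 0.075, "dy": -0.065, "dz": -0.05, "rz": -0.044}, {"dx": 0.07, "dy": -0.065, "dz": -0.02, "rz": -0.044}, {}, {}], jaw=1, newtons=20)

```text
validation failed for argument at $.co...
```

Request:
arm_command(commands=[{"dx": 0.075, "dy": -0.065, "dz": -0.02, "rx": 0, "ry": 0, "rz": -0.044}, {"dx": 0.075, "dy": -0.065, "dz": -0.02, "rx": 0, "ry": 0, "rz": -0.044}, {"dx": 0.075, "dy": -0.065, "dz": -0.02, "rx": 0, "ry": 0, "rz": -0.044}, {"dx": 0.075, "dy": -0.065, "dz": -0.02, "rx": 0, "ry": 0, "rz": -0.044}, {"dx": 0.075, "dy": -0.065, "dz": -0.03, "rx": 0, "ry": 0, "rz": -0.044}, {"dx": 0.075, "dy": -0.065, "dz": -0.04, "rx": 0, "ry": 0, "rz": -0.044}, {"dx": 0.075, "dy": -0.065, "dz": -0.04, "rx": 0, "ry": 0, "rz": -0.044}, {"dx": 0.075, "dy": -0.065, "dz": -0.05, "rx": 0, "ry": 0, "rz": -0.044}, {"dx": 0.075, "dy": -0.065, "dz": -0.05, "rx": 0, "ry": 0, "rz": -0.044}, {"dx": 0.07, "dy": -0.065, "dz": -0.02, "rx": 0, "ry": 0, "rz": -0.044}, {"dx": 0, "dy": 0, "dz": 0, "rx": 0, "ry": 0, "rz": 0}], jaw=1, newtons=20)

```text
clock: 1.2
eef_pos: [0.5356, 0.2339, 0.1179]
tool_rot: [-3.14, 0.001, 1.308]
ft_force: [-0.8, 0.5, 0.7]
width: 0.0097
finger_force: 0.0
```

Request:
arm_command(commands=[{"dx": -0.004, "dy": 0.005, "dz": -0.04}, {"dx": 0, "dy": 0, "dz": -0.045}, {"dx": 0, "dy": 0, "dz": 0}, {"dx": 0, "dy": 0, "dz": 0}])

```text
validation failed for argument at $.co...
```

```bash
python3 - <<'E'
from h import *
c=cam("scene"); w=cam("wrist")
cv2.imwrite("pics/press.png",np.hstack([cv2.resize(c['pixels'][130:280,330:480],(390,390)),cv2.resize(w['pixels'],(400,300)).__class__((390,400,3),np.uint8)*0+cv2.copyMakeBorder(cv2.resize(w['pixels'],(400,300)),0,90,0,0,0)]))
E
```

```text
(no output)
```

View pics/press.png

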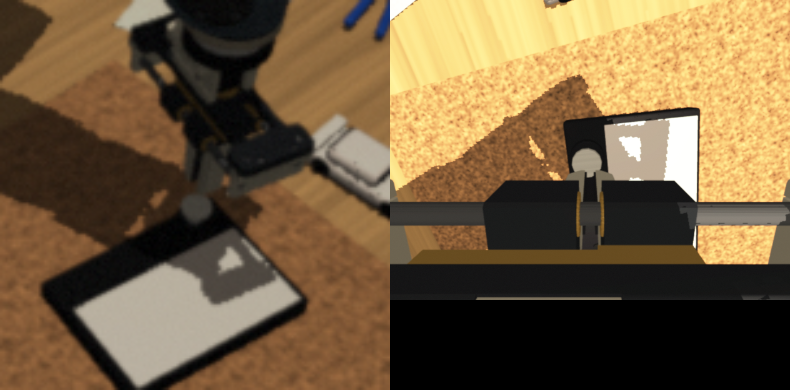

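All six keys are needed in each row. The picture shows the closed fingertips just above the plunger head, at about (196,205) in the left part, so I can descend.

Request:
arm_command(commands=[{"dx": -0.004, "dy": 0.005, "dz": -0.04, "rx": 0, "ry": 0, "rz": 0}, {"dx": 0, "dy": 0, "dz": -0.045, "rx": 0, "ry": 0, "rz": 0}, {"dx": 0, "dy": 0, "dz": 0, "rx": 0, "ry": 0, "rz": 0}, {"dx": 0, "dy": 0, "dz": 0, "rx": 0, "ry": 0, "rz": 0}])

```text
clock: 1.7
eef_pos: [0.5316, 0.2397, 0.0862]
tool_rot: [-3.142, -0.0, 1.318]
ft_force: [0.7, 0.5, 0.5]
width: 0.0002
finger_force: 0.0
```

Request:
arm_command(commands=[{"dx": 0.005, "dy": -0.007, "dz": 0, "rx": 0, "ry": 0, "rz": 0}, {"dx": 0, "dy": 0, "dz": -0.015, "rx": 0, "ry": 0, "rz": 0}, {"dx": 0, "dy": 0, "dz": -0.015, "rx": 0, "ry": 0, "rz": 0}, {"dx": 0, "dy": 0, "dz": 0, "rx": 0, "ry": 0, "rz": 0}, {"dx": 0, "dy": 0, "dz": 0, "rx": 0, "ry": 0, "rz": 0}])

```text
clock: 2.2
eef_pos: [0.5347, 0.2363, 0.0741]
tool_rot: [3.14, -0.001, 1.316]
ft_force: [3.1, -0.2, 5.4]
width: 0.0006
finger_force: 2.6
```

Contact, at 5.4 N (mid-travel). I'll go further in small steps.

Request:
arm_command(commands=[{"dx": 0, "dy": 0, "dz": -0.008, "rx": 0, "ry": 0, "rz": 0}, {"dx": 0, "dy": 0, "dz": -0.005, "rx": 0, "ry": 0, "rz": 0}, {"dx": 0, "dy": 0, "dz": 0, "rx": 0, "ry": 0, "rz": 0}, {"dx": 0, "dy": 0, "dz": 0, "rx": 0, "ry": 0, "rz": 0}])

```text
clock: 2.6
eef_pos: [0.5348, 0.2363, 0.0701]
tool_rot: [3.14, -0.001, 1.317]
ft_force: [-2.8, -1.8, 18.8]
width: 0.0008
finger_force: 9.2
```

Request:
arm_command(commands=[{"dx": 0, "dy": 0, "dz": -0.002, "rx": 0, "ry": 0, "rz": 0}, {"dx": 0, "dy": 0, "dz": 0, "rx": 0, "ry": 0, "rz": 0}, {"dx": 0, "dy": 0, "dz": 0, "rx": 0, "ry": 0, "rz": 0}])

```text
clock: 2.9
eef_pos: [0.5349, 0.2364, 0.07]
tool_rot: [3.14, -0.001, 1.317]
ft_force: [-5.8, -2.7, 26.4]
width: 0.0006
finger_force: 13.3
```

```bash
python3 - <<'E'
from h import *
s=pickle.load(open("scene.pkl","rb")); c=cam("scene")
print(s['pixels'][250:260,390:420].mean((0,1)),c['pixels'][250:260,390:420].mean((0,1)))
st=readout.get_state(); print(st['eef_pos'],st['ft_force'],st['clock'])
E
```

```text
[144.48666667 159.97333333 168.07      ] [159.56666667 175.96666667 184.60333333]
[0.5348954  0.23634867 0.07006657] [-5.80943733 -2.75517145 27.11385763] 2.95
```

The plunger is on its stop: the tip is at z = 0.045, force is over 7 N, and the panel got brighter. Now up and across to the car, opening the jaws.

Request:
arm_command(commands=[{"dx": 0, "dy": 0, "dz": 0.1, "rx": 0, "ry": 0, "rz": 0}, {"dx": 0, "dy": 0, "dz": 0.1, "rx": 0, "ry": 0, "rz": 0}, {"dx": 0.006, "dy": -0.107, "dz": 0.05, "rx": 0, "ry": 0, "rz": -0.024}, {"dx": 0.006, "dy": -0.107, "dz": 0.05, "rx": 0, "ry": 0, "rz": -0.024}, {"dx": 0.006, "dy": -0.107, "dz": 0.05, "rx": 0, "ry": 0, "rz": -0.024}, {"dx": 0.006, "dy": -0.107, "dz": 0, "rx": 0, "ry": 0, "rz": -0.024}, {"dx": 0.006, "dy": -0.107, "dz": 0, "rx": 0, "ry": 0, "rz": -0.024}, {"dx": 0.006, "dy": -0.107, "dz": 0, "rx": 0, "ry": 0, "rz": -0.024}, {"dx": 0.006, "dy": -0.107, "dz": 0, "rx": 0, "ry": 0, "rz": -0.024}, {"dx": 0.006, "dy": -0.107, "dz": 0, "rx": 0, "ry": 0, "rz": -0.024}, {"dx": 0.006, "dy": -0.107, "dz": 0, "rx": 0, "ry": 0, "rz": -0.024}, {"dx": 0.006, "dy": -0.107, "dz": 0, "rx": 0, "ry": 0, "rz": -0.024}], jaw=0)

```text
clock: 4.15
eef_pos: [0.5574, -0.1935, 0.2073]
tool_rot: [-3.141, 0.001, 0.559]
ft_force: [-0.1, 0.0, -0.7]
width: 0.0907
finger_force: 0.0
```

Request:
arm_command(commands=[{"dx": 0, "dy": 0, "dz": 0, "rx": 0, "ry": 0, "rz": 0}, {"dx": 0, "dy": 0, "dz": 0, "rx": 0, "ry": 0, "rz": 0}, {"dx": 0, "dy": 0, "dz": 0, "rx": 0, "ry": 0, "rz": 0}, {"dx": 0, "dy": 0, "dz": 0, "rx": 0, "ry": 0, "rz": 0}])

```text
clock: 4.55
eef_pos: [0.558, -0.1907, 0.2076]
tool_rot: [-3.141, 0.0, 0.564]
ft_force: [-0.7, -0.5, 0.6]
width: 0.0928
finger_force: 0.0
```

```bash
python3 - <<'E'
from h import *
w=cam("wrist"); pickle.dump(w,open("w1.pkl","wb")); cv2.imwrite("pics/w1.png",w['pixels'])
print(ray(w,(320,240)))
E
```

```text
(array([ 0.61280892, -0.15549248,  0.34909508]), array([-0.20086229, -0.12588551, -0.97150429]))
```

View pics/w1.png

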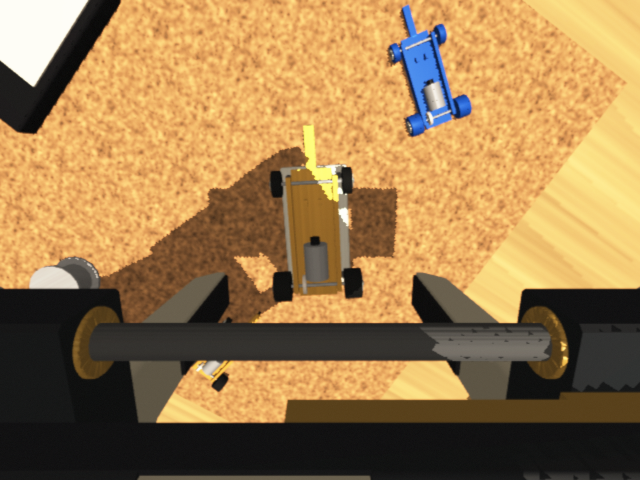

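The wrist view shows the car upright in the image. Its front wheels are at (277,184) and (347,180), its rear wheels at (283,287) and (353,283), and its tongue tip at (309,126). I'll cast these to positions.

```bash
python3 - <<'E'
from h import *
w=pickle.load(open("w1.pkl","rb")); c=pickle.load(open("top.pkl","rb"))
def an(C,F,R,T,n):
    f=[onz(C,p,.060)[:2] for p in F]; r=[onz(C,p,.060)[:2] for p in R]; t=onz(C,T,.055)[:2]
    fm=sum(f)/2; rm=sum(r)/2; h=fm-rm; u=h/np.linalg.norm(h)
    print(n,"wb",np.linalg.norm(h),"tracks",np.linalg.norm(f[0]-f[1]),np.linalg.norm(r[0]-r[1]),"head",np.arctan2(u[1],u[0]),"centre",(fm+rm)/2,"grip",(fm+rm)/2-.005*u,"tongue along",(t-(fm+rm)/2)@u)
an(w,[(277,184),(347,180)],[(283,287),(353,283)],(309,126),"wrist")
q=lambda x,y:(350+(x-400)/4.75,150+y/4.75)
an(c,[q(590,92),q(497,152)],[q(687,228),q(587,297)],q(497,57),"top")
E
```

```text
wrist wb 0.08978725033596562 tracks 0.05742012675452865 0.061754116773249705 head 0.6177723852544164 centre [ 0.5542056  -0.18724021] grip [ 0.55012974 -0.19013632] tongue along 0.08899455044191322
top wb 0.08901602396466762 tracks 0.05899440589455661 0.06463067368429877 head 0.6105025094415208 centre [ 0.55578864 -0.18962403] grip [ 0.55169184 -0.19249043] tongue along 0.08720867864901953
```

Both views agree: grip point (0.551, -0.191), heading 0.614, wheelbase 90 mm as specified. Descending.

Request:
arm_command(commands=[{"dx": -0.017, "dy": 0, "dz": -0.05, "rx": 0, "ry": 0, "rz": 0.016}, {"dx": 0, "dy": 0, "dz": -0.05, "rx": 0, "ry": 0, "rz": 0}, {"dx": 0, "dy": 0, "dz": -0.05, "rx": 0, "ry": 0, "rz": 0}, {"dx": 0, "dy": 0, "dz": -0.05, "rx": 0, "ry": 0, "rz": 0}, {"dx": 0, "dy": 0, "dz": -0.05, "rx": 0, "ry": 0, "rz": 0}, {"dx": 0, "dy": 0, "dz": -0.03, "rx": 0, "ry": 0, "rz": 0}, {"dx": 0, "dy": 0, "dz": 0, "rx": 0, "ry": 0, "rz": 0}, {"dx": 0, "dy": 0, "dz": 0, "rx": 0, "ry": 0, "rz": 0}, {"dx": 0, "dy": 0, "dz": 0, "rx": 0, "ry": 0, "rz": 0}])

```text
clock: 5.5
eef_pos: [0.5518, -0.1919, 0.0967]
tool_rot: [3.14, -0.001, 0.613]
ft_force: [-0.1, -0.2, -0.4]
width: 0.0933
finger_force: 0.0
```

Request:
arm_command(commands=[{"dx": 0, "dy": 0, "dz": -0.042, "rx": 0, "ry": 0, "rz": 0}, {"dx": 0, "dy": 0, "dz": -0.042, "rx": 0, "ry": 0, "rz": 0}, {"dx": 0, "dy": 0, "dz": 0, "rx": 0, "ry": 0, "rz": 0}, {"dx": 0, "dy": 0, "dz": 0, "rx": 0, "ry": 0, "rz": 0}])

```text
clock: 5.9
eef_pos: [0.5516, -0.192, 0.0629]
tool_rot: [3.141, -0.0, 0.613]
ft_force: [-1.2, -0.4, -0.0]
width: 0.0928
finger_force: 0.0
```

Request:
arm_command(commands=[{"dx": 0, "dy": 0, "dz": 0, "rx": 0, "ry": 0, "rz": 0}, {"dx": 0, "dy": 0, "dz": 0, "rx": 0, "ry": 0, "rz": 0}, {"dx": 0, "dy": 0, "dz": 0, "rx": 0, "ry": 0, "rz": 0}, {"dx": 0, "dy": 0, "dz": 0, "rx": 0, "ry": 0, "rz": 0}, {"dx": 0, "dy": 0, "dz": 0, "rx": 0, "ry": 0, "rz": 0}, {"dx": 0, "dy": 0, "dz": 0, "rx": 0, "ry": 0, "rz": 0}], jaw=0.47, newtons=20)

```text
clock: 6.5
eef_pos: [0.5512, -0.1918, 0.0621]
tool_rot: [-3.142, 0.0, 0.613]
ft_force: [1.2, 0.5, 0.2]
width: 0.0511
finger_force: 0.0
```

Request:
arm_command(commands=[{"dx": 0, "dy": 0, "dz": 0, "rx": 0, "ry": 0, "rz": 0}, {"dx": 0, "dy": 0, "dz": 0, "rx": 0, "ry": 0, "rz": 0}, {"dx": 0, "dy": 0, "dz": 0, "rx": 0, "ry": 0, "rz": 0}, {"dx": 0, "dy": 0, "dz": 0, "rx": 0, "ry": 0, "rz": 0}, {"dx": 0, "dy": 0, "dz": 0, "rx": 0, "ry": 0, "rz": 0}, {"dx": 0, "dy": 0, "dz": 0, "rx": 0, "ry": 0, "rz": 0}], jaw=1, newtons=20)

```text
clock: 7.1
eef_pos: [0.5511, -0.1918, 0.062]
tool_rot: [-3.141, 0.0, 0.613]
ft_force: [-1.4, 1.7, 0.8]
width: 0.0415
finger_force: 20.0
```

Gripped at 41.5 mm, which matches the 42 mm pan. Lifting slowly to about 0.1 m.

Request:
arm_command(commands=[{"dx": 0, "dy": 0, "dz": 0.01, "rx": 0, "ry": 0, "rz": 0}, {"dx": 0, "dy": 0, "dz": 0.02, "rx": 0, "ry": 0, "rz": 0}, {"dx": 0, "dy": 0, "dz": 0.04, "rx": 0, "ry": 0, "rz": 0}, {"dx": 0, "dy": 0, "dz": 0.05, "rx": 0, "ry": 0, "rz": 0}, {"dx": 0, "dy": 0, "dz": 0.05, "rx": 0, "ry": 0, "rz": 0}, {"dx": 0, "dy": 0, "dz": 0.04, "rx": 0, "ry": 0, "rz": 0}, {"dx": 0, "dy": 0, "dz": 0.02, "rx": 0, "ry": 0, "rz": 0}, {"dx": 0, "dy": 0, "dz": 0, "rx": 0, "ry": 0, "rz": 0}, {"dx": 0, "dy": 0, "dz": 0, "rx": 0, "ry": 0, "rz": 0}, {"dx": 0, "dy": 0, "dz": 0, "rx": 0, "ry": 0, "rz": 0}])

```text
clock: 8.1
eef_pos: [0.5508, -0.1917, 0.1532]
tool_rot: [-3.14, 0.001, 0.613]
ft_force: [0.2, 1.3, -2.6]
width: 0.0421
finger_force: 20.0
```

```bash
python3 - <<'E'
from h import *
w=cam("wrist");s=cam("scene")
st=readout.get_state();print(st['eef_pos'],st['ft_force'],st['torque'])
u,v=proj(s,st['eef_pos'])[0].astype(int)
a=cv2.resize(s['pixels'][v-60:v+60,u-80:u+80],(400,300),interpolation=2)
cv2.imwrite("pics/lift.png",np.hstack([a,cv2.resize(w['pixels'],(400,300))]))
E
```

```text
[ 0.55094449 -0.19173822  0.15329736] [-0.77880204  0.19624872 -1.35595998] [-0.04544519  0.11877526  0.0291081 ]
```

View pics/lift.png

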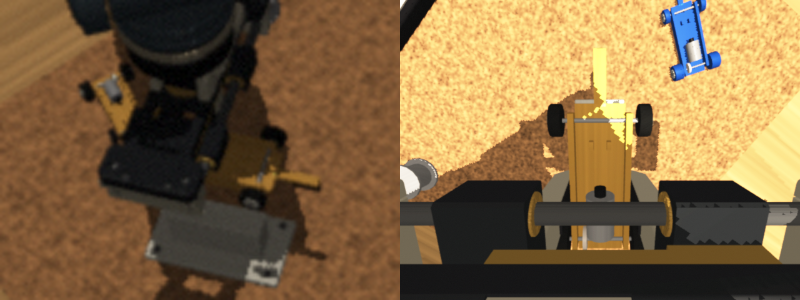

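The car is in the fingers, clear of the stand, and looks level. Its front wheels are symmetric in the wrist view at (555,120) and (644,120). Carrying it over the panel.

Request:
arm_command(commands=[{"dx": 0.01, "dy": 0.03, "dz": 0.008, "rx": 0, "ry": 0, "rz": 0}, {"dx": 0.01, "dy": 0.06, "dz": 0, "rx": 0, "ry": 0, "rz": 0}, {"dx": 0.01, "dy": 0.09, "dz": 0, "rx": 0, "ry": 0, "rz": 0}, {"dx": 0.01, "dy": 0.1, "dz": 0, "rx": 0, "ry": 0, "rz": 0}, {"dx": 0.01, "dy": 0.11, "dz": 0, "rx": 0, "ry": 0, "rz": 0}, {"dx": 0.01, "dy": 0.11, "dz": 0, "rx": 0, "ry": 0, "rz": 0}, {"dx": 0.01, "dy": 0.11, "dz": 0, "rx": 0, "ry": 0, "rz": 0}, {"dx": 0.01, "dy": 0.1, "dz": 0, "rx": 0, "ry": 0, "rz": 0}, {"dx": 0.01, "dy": 0.09, "dz": 0, "rx": 0, "ry": 0, "rz": 0}, {"dx": 0.01, "dy": 0.06, "dz": 0, "rx": 0, "ry": 0, "rz": 0}, {"dx": 0.01, "dy": 0.03, "dz": 0, "rx": 0, "ry": 0, "rz": 0}, {"dx": 0, "dy": 0, "dz": 0, "rx": 0, "ry": 0, "rz": 0}])

```text
clock: 9.4
eef_pos: [0.5953, 0.1655, 0.1571]
tool_rot: [3.142, -0.0, 0.615]
ft_force: [-0.0, -0.5, -2.6]
width: 0.042
finger_force: 20.0
```

Request:
arm_command(commands=[{"dx": 0, "dy": 0, "dz": 0, "rx": 0, "ry": 0, "rz": 0}, {"dx": 0, "dy": 0, "dz": 0, "rx": 0, "ry": 0, "rz": 0}, {"dx": 0, "dy": 0, "dz": 0, "rx": 0, "ry": 0, "rz": 0}, {"dx": 0, "dy": 0, "dz": 0, "rx": 0, "ry": 0, "rz": 0}, {"dx": 0, "dy": 0, "dz": 0, "rx": 0, "ry": 0, "rz": 0}])

```text
clock: 9.9
eef_pos: [0.5953, 0.1637, 0.1573]
tool_rot: [3.142, 0.0, 0.612]
ft_force: [0.0, 0.9, -2.3]
width: 0.0418
finger_force: 20.0
```

```bash
python3 - <<'E'
from h import *
w=cam("wrist");s=cam("scene")
pickle.dump((w,s),open("end.pkl","wb"))
st=readout.get_state();p=st['eef_pos'];print(p,st['qvel'].round(4))
u,v=proj(s,p)[0].astype(int); print(u,v)
a=cv2.resize(s['pixels'][v-60:v+60,u-80:u+80],(400,300),interpolation=2)
cv2.imwrite("pics/end.png",np.hstack([a,cv2.resize(w['pixels'],(400,300))]))
# predicted level-car points in both views: tongue tip (x91,z~4), front wheel centres
h=st['tool_rot'][2]; R=cv2.Rodrigues(np.array([0,0,h]))[0]; o=p-[0,0,.013]
for pitch in(-.1,0,.1):
    Q=cv2.Rodrigues(np.array([0,pitch,0.]))[0]
    P=[o+R@(Q@np.array(x)) for x in([.096,0,.003],[.05,.031,.004],[.05,-.031,.004])]
    print(pitch,(proj(w,P)/1.6+[400,0]).round(0).tolist(),((proj(s,P)-[u-80,v-60])*2.5).round(0).tolist())
E
```

```text
[0.59521488 0.16396081 0.15726529] [ 0.0046  0.0016  0.0011  0.0024 -0.0005  0.0033]
408 212
-0.1 [[601.0, 45.0], [554.0, 121.0], [647.0, 121.0]] [[312.0, 172.0], [262.0, 138.0], [253.0, 192.0]]
0 [[601.0, 47.0], [555.0, 119.0], [646.0, 119.0]] [[311.0, 179.0], [262.0, 142.0], [253.0, 195.0]]
0.1 [[601.0, 50.0], [557.0, 118.0], [644.0, 118.0]] [[308.0, 186.0], [261.0, 146.0], [252.0, 199.0]]
```

View pics/end.png

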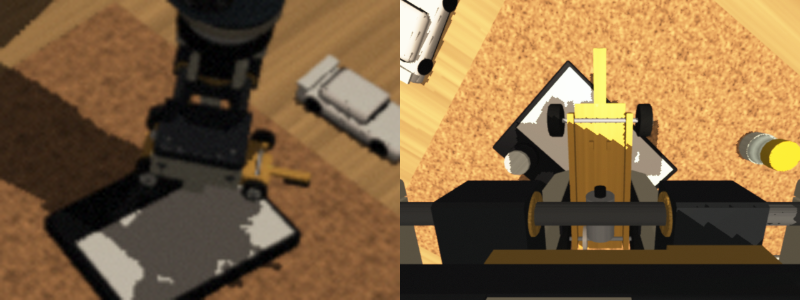

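The car is held level over the panel. Its tongue tip at (311,180) and (600,48) and its wheels match the level prediction in both views. Its position is within 3 mm of the middle, with the underside about 12 cm above the white. Handing in.

```bash
python3 -c "
from rig import robot
print(robot.hand_in())"
```

```text
the job is handed in; nothing more can be done
None
```

I pressed the plunger to its stop, lifted the chassis off its stand, and handed in while holding it level about 12 cm above the white area, within about 3 mm of its middle; the hand-in returned no verdict.

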